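Close the bench gauge onto the centrifuge sleeve

TASK

Check the size of the centrifuge tube adapter, the plain aluminium sleeve that is hollow all the way through. Stand it upright on the slide gauge's base plate between the two jaws, let go of it, then slide the moving jaw along its rail until the sleeve is held in contact by both jaws, gently enough that the moving jaw stays square to the rail, and leave it closed like that.

Things in the scene. Friction and masses are not known exactly. Their poses are not given: they have to be found in the camera images.
- sleeve: Hollow aluminium sleeve standing upright on the bench: outside diameter 44 mm, bore 30 mm right through (seen from above), 70 mm high, 140 g. Origin at the centre of its underside, z up its axis. At least 110 mm from it, centre to centre, stand two plain aluminium parts not wanted: a solid rod 30 mm in diameter, 70 mm high, and a solid block 38 x 38 x 60 mm.
- gauge: Slide gauge, a big bench caliper bolted down. Origin at the centre of its base plate's underside, z up. Dark steel base 170 (x) x 280 (y) x 10 mm thick. Rail along y at x = +60 mm, 30 mm high. Both jaws are 12 mm steel plates from the rail to x = -30 mm, upper edges 42 mm above the bench (carriage block too). The sleeve belongs between them, its axis at x = 0, give or take 20 mm.
- fixed_face (a point): Middle of the top edge of the fixed jaw's flat measuring face, 42 mm above the bench: x = 0, y = -60 mm in the gauge's frame, axes as the gauge's. The face looks to +y, towards the moving jaw. A small steel block, 42 mm high, backs this jaw at the rail.
- jaw: Moving jaw. Origin at bench level under its thumb tab: gauge x = +60 mm, y = +55 to +80 at the start. Tab: upright plate 30 (x) x 14 mm (y), free from 42 to 87 mm high, to pinch or push. It slides to -y (2 N friction) and stays put. Its face is 6 mm to -y of the origin, so it meets the sleeve at y = -10. It gives about a vertical axis at the tab: pressing the sleeve cocks it 1 degree per N.
Mind the look-alikes: they are no part of the job. Leave any pink or purple look-alike of the sleeve alone.

How it is judged:
By the outcome, as a careful person would: the job done as asked, in the order asked, and still so for the second after the job is handed in, with the robot touching nothing.
It also fails if it takes over 48 s, if anything falls off the work surface, if the arm or the gripper's body presses on something with over 40 N, if the wrist force passes 120 N, or if a joint passes its speed limit or range.

ROBOT

A 6-joint arm with a two-finger parallel gripper is mounted at the origin on the work surface. World frame = base frame: x ahead of the robot, y to its left, z up, the work surface at z = 0. Lengths are in m, angles in rad, forces in N, time in s.
With the tool pointing down it reaches from about 0.325 to 1 m from the base axis. Payload 5.1 kg.
Tool frame: the origin (TCP) lies between the finger pads; the fingertips stand 17 mm ahead of it and the grasp point (between the pads) lies 2 mm behind it (r.tip_reach is the distance from the TCP to the fingertips, in m); z points along the fingers, y is the line along which they close (so a half turn about z gives the same grasp; the last joint's range is limited). The gripper opens to 85 mm and grips with 20 to 120 N. Pads are 22 mm wide; open, the fingers measure 114 mm over their backs; the gripper's body (76 mm by 85 mm) begins 54 mm behind the grasp point. The pads swing forward as they close: fully open they stand 13 mm farther back than shut.
Start: joints at [1.252, 0.124, 1.65, -0, 1.367, -0.083], TCP at [0.152, 0.632, 0.248] pointing down, gripper open.
Joint ranges: [-2.61, 2.61], [-1.02, 2.33], [0.03, 2.71], [-1.35, 4.49], [0.32, 2.68], [-2.91, 2.91]. Speed limits (rad/s): [2.57, 2.57, 3.14, 3.14, 3.14, 3.14].

INTERFACE

Orientations are given as a rotation vector (axis times angle).
In Python, from workcell import r gives the robot as it stands.
- The arm moves only by the tool move_arm, never from a script. Its argument "deltas" is a list that holds one entry, the list of rows, each a list of 7 numbers: the turn, a rotation vector about the world's x, y, z in degrees, then the shift along the world's x, y, z in m, then the gripper command: -1 is shut, 1 is fully open, values between are in proportion. A call has 1 to 8 rows; each row shifts and turns the commanded pose from where the row before left it; what a row does not reach is not made up. A row lasts 1/12 s, in which the tool goes at most 41.7 mm and 7.16 degrees, less where a joint would pass 70% of its speed; a pose out of reach is approached as far as the arm can. A call with a gripper value outside its range is refused whole. The fingers move at their own pace and stop on an object; "grip_force" is the grip in N (left out, the last holds). Time passes only in rows, so rows that do not move let the fingers close. It gives the time, the measured TCP pose, the force, the opening and the grip force at its end, in the units of the state.
- r.state(): the state, without advancing time (a new reading comes with each control period).
- r.read_camera(name): name is "side" or "top"; returns the picture (480x640x3 uint8, red, green, blue); there is no depth.
- r.calibration(name): a dict with "fx", "fy", "cx", "cy" (pixels), "dist" ([k1, k2, p1, p2, k3] as OpenCV has them; the pictures are not rectified), "rvec" (rotation vector, rad) and "tvec" (3), from world to camera coordinates, as OpenCV has them. Camera axes: x right, y down, z forward; pixel columns grow to the right and rows downward; lengths in m; the calibration is good to about 2 mm. A picture is of the moment at which its call begins. calibration takes no time and is no camera call.
- r.hand_in(): hands the job in; it is judged then, once.
Trained networks look in the newest picture that a camera, given by its name, has taken for a name from the list of things; names that differ only in an ending like _2 or _b are one class to them, and where a whole thing is asked for, a point or a joint stands for the part that bears it (a point fixed in the world has none). Each returns a list of dicts, best first, with "confidence" (0 to 1); they miss things now and then, are a little off and sometimes report something else, mostly with a low value. They report only what shows in the picture. A call takes as long as a camera call. They do not tell look-alikes from the thing itself.
- r.regions_of(name, camera): "pixels" (480x640 bool, what is visible of it) and "at" ([row, column] in pixels, amid what is visible of it).
The state is a dict: "clock": time; "joints": joint angles; "dq": joint speeds; "joint_torque": joint torques, N m; "ee_pos": TCP position; "eef_rot": TCP orientation; "force": force on the tool from outside, world axes, zero at the start; "wrist_torque": the same for the moment, N m; "opening": finger opening in m; "finger_force": force on a finger pad.
Only numpy, scipy, OpenCV 4.12 (cv2) and the standard library are available. Lean on these libraries where they do the work, as an engineer would, in place of code of your own. Each camera call takes 0.05 s, during which the arm holds its last target. There are 200 camera calls.

## Working session

There is one attempt and no reset: what is moved stays moved. The work goes in short steps, Python scripts to look and compute and a tool call to move; the robot and the scene stay as the last step left them, time stands still between calls to the robot, and variables do not carry over. Pictures are saved under pics/ and viewed, at most 13 in all, crops included, and the job is handed in when it is done.

Besides the shell and the picture viewer there is one more tool, called after "Emit:" as name([rows], argument=value, ...), one row to a line, values as JSON. move_arm: Moves the arm, as the interface text tells. Its arguments: {"type":"object","properties":{"deltas":{"type":"array"},"grip_force":{"type":"number"}},"required":["deltas"]}

```bash
mkdir -p pics; cat > h.py <<'E'
import numpy as np, cv2
from workcell import r
def cal(n):
    c=r.calibration(n); K=np.array([[c["fx"],0,c["cx"]],[0,c["fy"],c["cy"]],[0,0,1.]])
    return K,np.array(c["dist"],float),np.array(c["rvec"],float),np.array(c["tvec"],float)
def w(n,row,col,z):
    K,d,rv,t=cal(n); u=cv2.undistortPoints(np.array([[[col,row]]],float),K,d)[0,0]
    R=cv2.Rodrigues(rv)[0]; o=-R.T@t; v=R.T@np.array([u[0],u[1],1]); return o+v*(z-o[2])/v[2]
def px(n,p):
    K,d,rv,t=cal(n); return cv2.projectPoints(np.array(p,float).reshape(-1,1,3),rv,t,K,d)[0][:,0]
def save(n,f):
    im=r.read_camera(n); cv2.imwrite(f"pics/{f}.png",im[:,:,::-1]); return im
E
python3 - <<'E'
from h import *
a=save("top","top0"); b=save("side","side0")
cv2.imwrite("pics/both0.png",np.hstack([cv2.resize(a,(400,300)),cv2.resize(b,(400,300))])[:,:,::-1])
for c in("top","side"):
  R=cv2.Rodrigues(cal(c)[2])[0]; print(c,-R.T@cal(c)[3])
  for n in("sleeve","gauge","jaw","fixed_face"):
    for q in r.regions_of(n,c)[:4]:
      print(c,n,round(q["confidence"],2),q["at"],q["pixels"].sum(),w(c,*q["at"],0.04).round(3))
s=r.state();print(s["clock"],s["ee_pos"],s["eef_rot"],s["opening"])
E
```

```text
top [0.3797546  0.03124447 1.1590166 ]
top sleeve 0.91 [305.9, 394.3] 322 [ 0.367 -0.081  0.04 ]
top sleeve 0.75 [264.2, 451.5] 497 [ 0.446 -0.188  0.04 ]
top gauge 0.74 [250.7, 275.4] 12711 [0.466 0.143 0.04 ]
top jaw 0.86 [239.7, 234.4] 700 [0.485 0.221 0.04 ]
top fixed_face 0.84 [253.1, 276.3] 12804 [0.461 0.141 0.04 ]
side [0.3105069  0.6523273  0.50577186]
side sleeve 0.97 [199.9, 392.3] 703 [ 0.44  -0.182  0.04 ]
side sleeve 0.76 [238.4, 418.9] 1081 [ 0.368 -0.06   0.04 ]
side sleeve 0.63 [219.7, 371.6] 950 [ 0.462 -0.095  0.04 ]
side gauge 0.62 [339.2, 328.1] 15830 [0.445 0.221 0.04 ]
side jaw 0.74 [335.3, 302.0] 2137 [0.481 0.225 0.04 ]
side fixed_face 0.7 [333.1, 328.6] 15550 [0.448 0.21  0.04 ]
0.5 [0.15188112 0.63197491 0.24827202] [-3.69524421e-01 -3.11977039e+00  9.84512165e-05] 0.08547803990020147
```

View pics/top0.png

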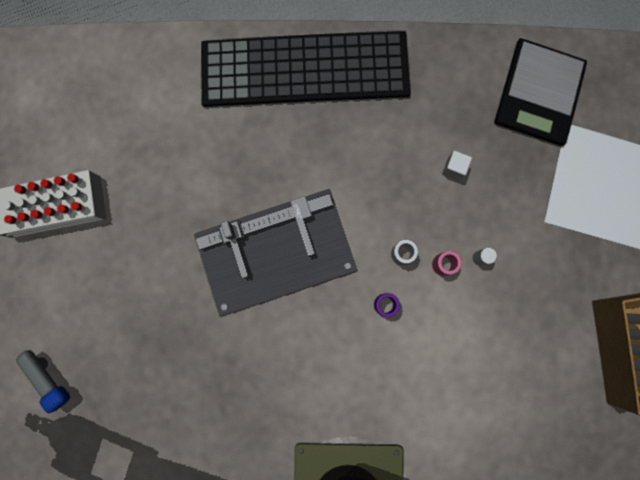

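View pics/side0.png

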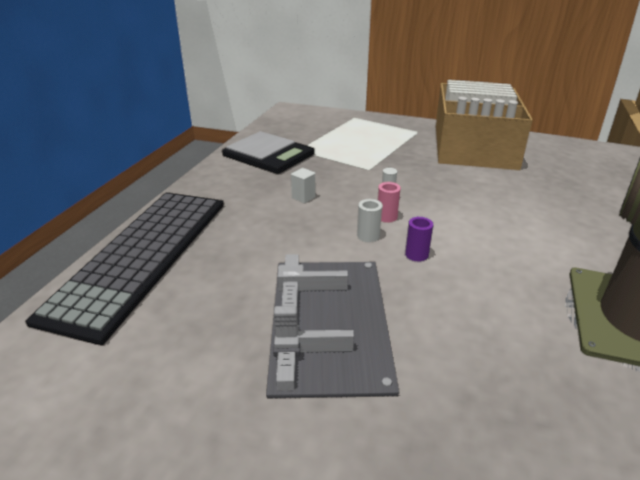

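The hollow parts in the top view are a silver ring (row 252, col 405), a pink one (263, 449) and a purple one (305, 388). The solid parts are a rod (256, 488) and a block (164, 459). The silver ring is the plain aluminium sleeve with a through bore. I'll confirm that in a crop and measure it.

```bash
cat > m.py <<'E'
from h import *
from scipy.optimize import minimize
def ring(im,z=0.07,c=(405,252)):
    x0,y0=c[0]-20,c[1]-20
    s=im[y0:y0+40,x0:x0+40].astype(int); m=((s.min(2)>120)&(s.max(2)-s.min(2)<25)).astype(np.uint8)
    cs,_=cv2.findContours(cv2.resize(m*255,None,fx=4,fy=4),cv2.RETR_EXTERNAL,cv2.CHAIN_APPROX_NONE)
    k=max(cs,key=cv2.contourArea);k=k[:,0]/4.+[x0-.4,y0-.4]
    e=cv2.fitEllipse(k.astype(np.float32)); return e,w("top",e[0][1],e[0][0],z)
E
python3 - <<'E'
from m import *
im=cv2.imread("pics/top0.png")
e,p=ring(im);print("ring",e,p)
m=(im.max(2)<85).astype(np.uint8); m[:180]=0;m[330:]=0;m[:,:185]=0;m[:,365:]=0
m=cv2.morphologyEx(m,cv2.MORPH_CLOSE,np.ones((25,25)));m=cv2.morphologyEx(m,cv2.MORPH_OPEN,np.ones((9,9)))
k=max(cv2.findContours(m,0,1)[0],key=cv2.contourArea)[:,0]
P=np.array([w("top",q[1],q[0],.01)[:2] for q in k])
rc=cv2.minAreaRect((P*1000).astype(np.float32));print(rc)
big=cv2.resize(im[180:325,185:425],None,fx=3.3,fy=3.3,interpolation=cv2.INTER_CUBIC);cv2.imwrite("pics/crop0.png",big)
for n in("side","top"):print(n,px(n,[[p[0],p[1],.07]]))
E
```

```text
ring ((405.75518798828125, 250.66571044921875), (24.763046264648438, 25.21603012084961), 122.72989654541016) [ 0.46772454 -0.09851788  0.07      ]
((465.3252868652344, 147.48382568359375), (173.4171600341797, 280.05767822265625), 19.45485496520996)
side [[369.79352524 204.17645719]]
top [[405.75518799 250.66571045]]
```

View pics/crop0.png

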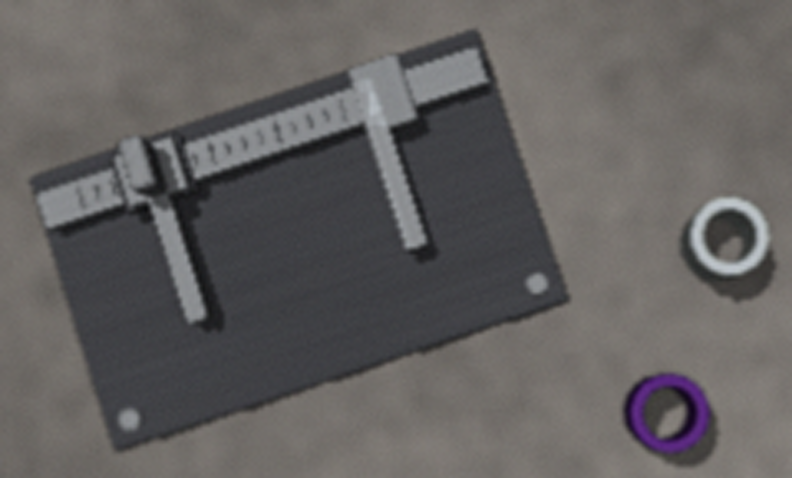

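The crop shows the silver ring at crop (730, 237), hollow with the bench visible through it, and the purple one at (670, 413). The fixed jaw is on the right, with its tip at (416, 245). The moving jaw with the tab is on the left, at (137, 165). Next I'll check the gauge pose against these features.

```bash
python3 - <<'E'
from m import *
from workcell import r
t=np.radians(19.2);R=np.array([[np.cos(t),-np.sin(t)],[np.sin(t),np.cos(t)]]);c=np.array([.4653,.1475])
for n,x,y,z in[("fixtip+y",405,250,.042),("fixtip-y",427,242,.042),("movtip-y",207,317,.042),("movtip+y",189,322,.042),("tabtop a",120,140,.087),("tab b",142,136,.087),("tab c",158,184,.087),
 ("BL",118,450,.01),("BR",568,299,.01),("TR",475,30,.01),("TL",32,180,.01),("blk TL",350,73,.042),("blk BR",414,115,.042)]:
    p=w("top",180+y/3.3-.35,185+x/3.3-.35,z)[:2]; print(n,p.round(4),(R.T@(p-c)*1000).round(1))
print(r.tip_reach)
E
```

```text
fixtip+y [0.4579 0.0824] [-28.4 -59.1]
fixtip-y [0.4627 0.07  ] [-27.9 -72.3]
movtip-y [0.4177 0.1942] [-29.6  59.7]
movtip+y [0.4147 0.2044] [-29.1  70.4]
tabtop a [0.5126 0.239 ] [74.8 70.9]
tab b [0.515  0.2269] [73.1 58.6]
tab c [0.4886 0.217 ] [44.9 58. ]
BL [0.3402 0.2488] [-84.8 136.8]
BR [ 0.4332 -0.0117] [ -82.6 -139.8]
TR [0.5911 0.0453] [  85.2 -137.9]
TL [0.4975 0.3057] [ 82.5 138.8]
blk TL [0.5591 0.1162] [ 78.3 -60.4]
blk BR [0.5354 0.0789] [ 43.6 -87.8]
0.017
```

Emit:
move_arm([
  [[0,0,-7,0.015,-0.036,0,1],[0,0,-7,0.016,-0.037,0,1],[0,0,-7,0.016,-0.037,0,1],[0,0,-7,0.016,-0.037,0,1],[0,0,-7,0.016,-0.037,0,1],[0,0,-7,0.016,-0.037,0,1],[0,0,-7,0.016,-0.037,0,1],[0,0,-7,0.016,-0.037,0,1]],
])

```text
clock: 1.17
ee_pos: [0.2791, 0.3353, 0.2485]
eef_rot: [1.798, 2.576, 0.001]
force: [1.2, -0.1, 0.6]
opening: 0.0855
finger_force: 0.0
```

Emit:
move_arm([
  [[0,0,0,0.016,-0.037,0,1],[0,0,0,0.016,-0.037,0,1],[0,0,0,0.016,-0.037,0,1],[0,0,0,0.016,-0.037,0,1],[0,0,0,0.016,-0.037,0,1],[0,0,0,0.016,-0.037,0,1],[0,0,0,0.016,-0.037,0,1],[0,0,0,0.016,-0.037,0,1]],
])

```text
clock: 1.83
ee_pos: [0.4072, 0.0389, 0.2489]
eef_rot: [1.791, 2.58, 0.002]
force: [1.5, 1.4, 0.1]
opening: 0.0858
finger_force: 0.0
```

Emit:
move_arm([
  [[0,0,0,0.016,-0.037,-0.02,1],[0,0,0,0.016,-0.037,-0.02,1],[0,0,0,0.015,-0.03,-0.02,1],[0,0,0,0.01,-0.02,-0.02,1],[0,0,0,0,0,0,1],[0,0,0,0,0,0,1]],
])

```text
clock: 2.33
ee_pos: [0.4608, -0.0782, 0.1699]
eef_rot: [-1.792, -2.576, 0.001]
force: [0.0, 0.0, 0.9]
opening: 0.0855
finger_force: 0.0
```

Emit:
move_arm([
  [[0,0,-1,0.007,-0.0205,0,1],[0,0,0,0,0,-0.03,1],[0,0,0,0,0,-0.03,1],[0,0,0,0,0,-0.03,1],[0,0,0,0,0,-0.017,1],[0,0,0,0,0,-0.01,1],[0,0,0,0,0,0,1]],
])

```text
clock: 2.92
ee_pos: [0.4675, -0.0968, 0.0531]
eef_rot: [-1.81, -2.565, 0.001]
force: [-0.3, 0.1, 0.1]
opening: 0.0856
finger_force: 0.0
```

```bash
python3 - <<'E'
from h import *
a=save("top","top1");b=save("side","side1")
print(r.state()["ee_pos"])
x=cv2.resize(a[190:310,340:500],(400,300));y=cv2.resize(b[140:290,270:470],(400,300))
cv2.imwrite("pics/c1.png",np.hstack([x,y])[:,:,::-1])
E
```

```text
[ 0.46950368 -0.09774194  0.05577109]
```

View pics/c1.png

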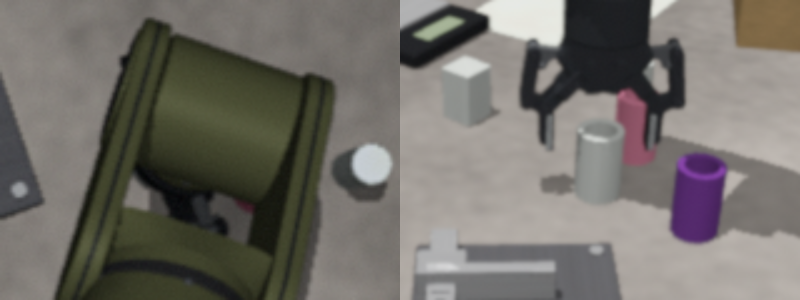

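The side view shows the silver sleeve between the open fingers (crop (600, 160)). Pink is behind it and purple is clear. I'll close and lift.

Emit:
move_arm([
  [[0,0,0,0,0,0,-0.4],[0,0,0,0,0,0,-0.4],[0,0,0,0,0,0,-0.4],[0,0,0,0,0,0,-0.4],[0,0,0,0,0,0,-0.4],[0,0,0,0,0,0,-0.4],[0,0,0,0,0,0,-0.4],[0,0,0,0,0,0,-0.4]],
], grip_force=30)

```text
clock: 3.68
ee_pos: [0.4694, -0.0984, 0.0557]
eef_rot: [1.813, 2.564, 0.001]
force: [-1.8, 0.0, 6.9]
opening: 0.0438
finger_force: 30.3
```

Emit:
move_arm([
  [[0,0,0,0,0,0.01,-0.4],[0,0,0,0,0,0.02,-0.4],[0,0,0,0,0,0.025,-0.4],[0,0,0,0,0,0.025,-0.4],[0,0,0,0,0,0.015,-0.4],[0,0,0,0,0,0,-0.4]],
])

```text
clock: 4.18
ee_pos: [0.4708, -0.0988, 0.1538]
eef_rot: [1.809, 2.559, 0.004]
force: [0.4, 0.1, -1.1]
opening: 0.0437
finger_force: 31.0
```

```bash
cat > st.py <<'E'
from h import *
def avg(n=10):
    L=[]
    for _ in range(n): r.read_camera("side"); s=r.state(); L.append(np.r_[s["ee_pos"],s["force"],s["opening"],s["finger_force"]])
    L=np.array(L); return L.mean(0).round(4),L.std(0).round(4)
E
python3 -c "
from st import *
print(*avg(8)); save('side','side2'); print(r.state()['clock'])
for q in r.regions_of('sleeve','side')[:4]: print(q['confidence'],q['at'],q['pixels'].sum())
"
```

```text
[ 0.4679 -0.0978  0.1483 -0.1516  0.1863 -1.6768  0.0436 31.0107] [8.000e-04 2.000e-04 1.300e-03 2.642e-01 4.659e-01 5.536e-01 2.000e-04
 3.500e-03]
4.6333
0.95 [235.9, 420.9] 1018
0.68 [201.7, 390.8] 798
0.65 [177.0, 375.8] 1097
```

Emit:
move_arm([
  [[0,0,0,0.001,0.02,0,-0.4],[0,0,0,0.001,0.035,0,-0.4],[0,0,0,0.001,0.04,0,-0.4],[0,0,0,0.001,0.04,0,-0.4],[0,0,0,0.001,0.036,0,-0.4],[0,0,0,0,0.025,0,-0.4],[0,0,0,0,0.015,0,-0.4],[0,0,0,0,0,0,-0.4]],
])

```text
clock: 5.35
ee_pos: [0.4732, 0.1155, 0.1491]
eef_rot: [-1.808, -2.568, -0.001]
force: [-0.2, -0.2, -1.9]
opening: 0.0439
finger_force: 31.0
```

Emit:
move_arm([
  [[0,0,0,0,0,-0.02,-0.4],[0,0,0,0,0,-0.02,-0.4],[0,0,0,0,0,-0.01,-0.4],[0,0,0,0,0,0,-0.4]],
])

```text
clock: 5.68
ee_pos: [0.4713, 0.112, 0.0962]
eef_rot: [-1.812, -2.561, 0.007]
force: [-0.7, 0.5, -1.3]
opening: 0.0433
finger_force: 31.0
```

```bash
python3 -c "
from st import *
print(*avg(8)); b=save('side','side3'); a=save('top','top3'); print(r.state()['clock'],r.state()['eef_rot'])
x=cv2.resize(a[190:340,185:385],(400,300));y=cv2.resize(b[180:405,240:440],(400,450))
cv2.imwrite('pics/c3.png',np.hstack([np.vstack([x,x[:150]*0]),y])[:,:,::-1])
"
```

```text
[ 0.474   0.1127  0.1    -0.1767  0.2911 -1.277   0.0437 31.0387] [7.000e-04 2.000e-04 9.000e-04 3.718e-01 6.405e-01 4.170e-01 2.000e-04
 8.500e-03]
6.1833 [1.81295723e+00 2.56471631e+00 1.09913799e-03]
```

View pics/c3.png

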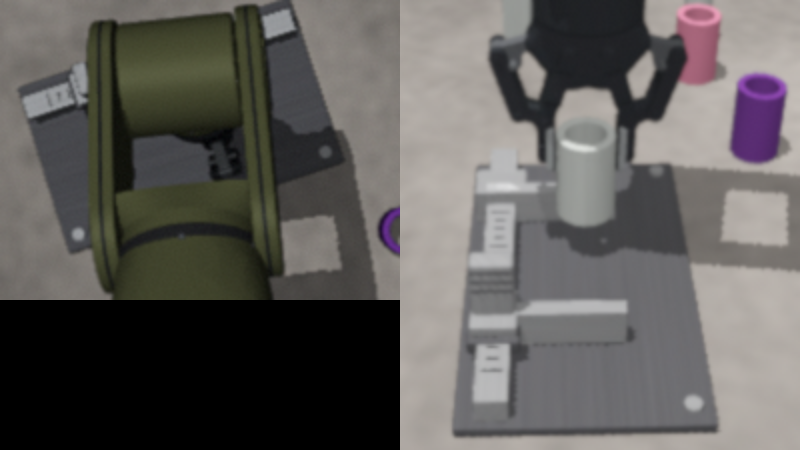

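The sleeve hangs just in front of the fixed jaw, within the jaw span (side crop (587, 170)). I'll lower it.

Emit:
move_arm([
  [[0,0,0,0,0,-0.012,-0.4],[0,0,0,0,0,-0.012,-0.4],[0,0,0,0,0,-0.007,-0.4],[0,0,0,0,0,-0.004,-0.4],[0,0,0,0,0,-0.001,-0.4],[0,0,0,0,0,0,-0.4],[0,0,0,0,0,0,-0.4]],
])

```text
clock: 6.77
ee_pos: [0.4721, 0.1128, 0.0652]
eef_rot: [-1.81, -2.562, 0.008]
force: [-15.4, -3.1, 25.2]
opening: 0.0437
finger_force: 33.1
```

```bash
python3 -c "
from st import *
print(*avg(6))
"
```

```text
[  0.4721   0.1128   0.0652 -14.9345  -2.7429  24.7453   0.0438  33.0456] [0.000e+00 0.000e+00 0.000e+00 2.471e-01 4.335e-01 3.188e-01 1.000e-04
 1.700e-03]
```

Emit:
move_arm([
  [[0,0,0,0,0,0.001,-0.4],[0,0,0,0,0,0,-0.4],[0,0,0,0,0,0,-0.4]],
])

```text
clock: 7.32
ee_pos: [0.4731, 0.1129, 0.0652]
eef_rot: [-1.812, -2.564, 0.003]
force: [-6.2, -1.6, 12.7]
opening: 0.0433
finger_force: 32.1
```

```bash
python3 -c "
from st import *
print(*avg(3)); b=save('side','side4')
cv2.imwrite('pics/c4.png',cv2.resize(b[200:380,250:410],None,fx=3.3,fy=3.3,interpolation=2)[:,:,::-1])
"
```

```text
[ 0.4731  0.113   0.0652 -7.3273 -1.1282 13.3964  0.0435 32.0621] [0.000e+00 0.000e+00 0.000e+00 4.295e-01 3.938e-01 1.736e-01 1.000e-04
 3.000e-04]
```

View pics/c4.png

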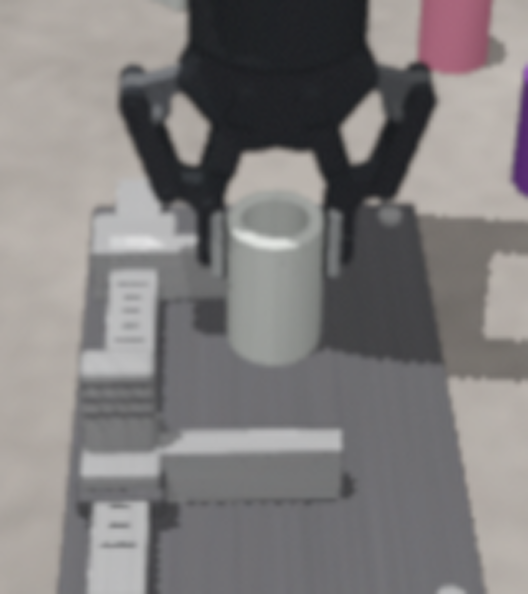

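The sleeve stands on the plate clear of the fixed jaw. I'll unload 1 mm, release and retreat.

Emit:
move_arm([
  [[0,0,0,0,0,0.001,-0.4],[0,0,0,0,0,0,-0.4],[0,0,0,0,0,0,0.2],[0,0,0,0,0,0,0.8],[0,0,0,0,0,0,0.8],[0,0,0,0,0,0,0.8],[0,0,0,0,0,0,0.8],[0,0,0,0,0,0,0.8]],
])

```text
clock: 8.18
ee_pos: [0.4734, 0.113, 0.0651]
eef_rot: [-1.813, -2.565, 0.0]
force: [-0.5, 0.4, -0.7]
opening: 0.0768
finger_force: 0.0
```

Emit:
move_arm([
  [[0,0,0,0,0,0.01,0.8],[0,0,0,0,0,0.02,0.8],[0,0,0,0,0,0.03,0.8],[0,0,0,0,0,0.035,0.8],[0,0,0,0,0,0.035,0.8],[0,0,0,-0.02,0.035,0,0],[0,0,0,-0.02,0.035,0,-1],[0,0,0,-0.02,0.035,0,-1]],
])

```text
clock: 8.85
ee_pos: [0.4136, 0.2188, 0.1976]
eef_rot: [1.816, 2.561, 0.005]
force: [0.4, 0.4, 0.7]
opening: 0.0417
finger_force: 0.0
```

Emit:
move_arm([
  [[0,0,0,-0.01,0.04,0,-1],[0,0,0,0,0.04,0,-1],[0,0,0,0,0.04,0,-1],[0,0,0,0,0,0,-1],[0,0,0,0,0,0,-1]],
])

```text
clock: 9.27
ee_pos: [0.4031, 0.3397, 0.1959]
eef_rot: [1.809, 2.568, 0.0]
force: [-0.0, -0.1, -0.6]
opening: 0.0001
finger_force: 0.0
```

```bash
python3 -c "
from st import *
print(*avg(4)); a=save('top','top5');b=save('side','side5')
x=cv2.resize(a[180:330,185:385],(400,300),interpolation=2);y=cv2.resize(b[180:405,240:440],(400,450))
cv2.imwrite('pics/c5.png',np.hstack([np.vstack([x,x[:150]*0]),y])[:,:,::-1])
for q in r.regions_of('jaw','top')[:2]: print(q['confidence'],q['at'])
for q in r.regions_of('sleeve','top')[:4]: print(q['confidence'],q['at'],w('top',*q['at'],.08))
"
```

```text
[ 4.035e-01  3.376e-01  1.956e-01 -1.525e-01 -2.354e-01  1.861e-01
  1.000e-04  0.000e+00] [2.000e-04 6.000e-04 1.000e-04 3.412e-01 4.341e-01 3.071e-01 1.000e-04
 0.000e+00]
0.72 [240.9, 233.6]
0.58 [263.1, 450.0] [ 0.44562819 -0.17790677  0.08      ]
0.57 [241.8, 291.8] [0.47951105 0.10949214 0.08      ]
```

View pics/c5.png

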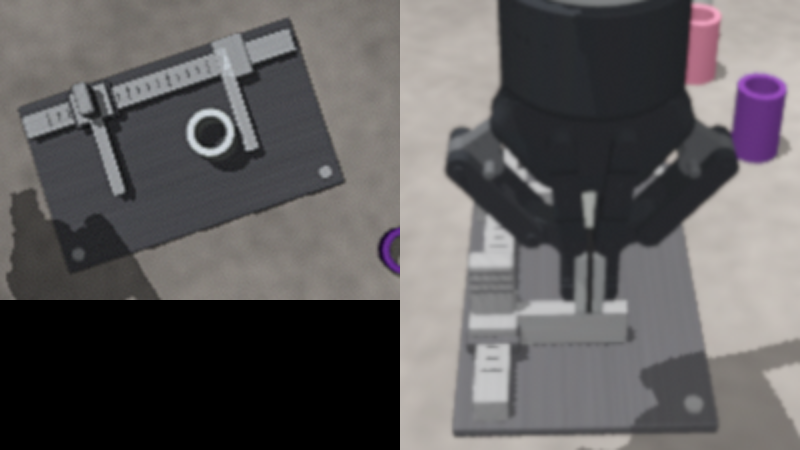

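Emit:
move_arm([
  [[0,0,0,0.02,-0.015,0,-1],[0,0,0,0.025,-0.025,0,-1],[0,0,0,0.025,-0.025,0,-1],[0,0,0,0.015,-0.011,-0.01,-1],[0,0,0,0,0,-0.025,-1],[0,0,0,0,0,-0.025,-1],[0,0,0,0,0,-0.015,-1],[0,0,0,0,0,0,-1]],
])

```text
clock: 10.33
ee_pos: [0.4861, 0.2601, 0.1159]
eef_rot: [-1.813, -2.561, 0.011]
force: [0.7, 0.1, 0.0]
opening: -0.0
finger_force: 0.0
```

```bash
python3 - <<'E'
from st import *
from m import *
t=np.radians(19.6);R=np.array([[np.cos(t),-np.sin(t)],[np.sin(t),np.cos(t)]]);c=np.array([.4653,.1475])
im=cv2.imread("pics/top5.png");e,p=ring(im,.08,(290,246));print(e,p,R.T@(p[:2]-c))
a,s=avg(4);print(a,s,R.T@(a[:2]-c))
E
```

```text
((293.66204833984375, 243.63571166992188), (28.715599060058594, 34.42102813720703), 51.2147216796875) [0.47622488 0.10602584 0.08      ] [-0.00362071 -0.04273581]
[ 4.886e-01  2.616e-01  1.204e-01 -1.105e-01  7.070e-02  5.370e-02
 -1.000e-04  0.000e+00] [9.000e-04 6.000e-04 1.500e-03 2.706e-01 2.942e-01 1.241e-01 1.000e-04
 0.000e+00] [0.06022496 0.09967273]
```

Emit:
move_arm([
  [[0,0,0,0,0,-0.02,-1],[0,0,0,0,0,-0.02,-1],[0,0,0,0,0,-0.008,-1],[0,0,0,0,0,0,-1],[0,0,0,0,0,0,-1]],
])

```text
clock: 10.95
ee_pos: [0.4889, 0.2622, 0.0731]
eef_rot: [1.813, 2.565, 0.001]
force: [-0.4, 0.1, -0.2]
opening: -0.0001
finger_force: 0.0
```

Emit:
move_arm([
  [[0,0,0,0.0013,-0.0038,0,-1],[0,0,0,0.0013,-0.0038,0,-1],[0,0,0,0.0013,-0.0038,0,-1],[0,0,0,0.0014,-0.0037,0,-1],[0,0,0,0.0013,-0.0038,0,-1],[0,0,0,0.0013,-0.0038,0,-1],[0,0,0,0.0013,-0.0038,0,-1],[0,0,0,0.0014,-0.0037,0,-1]],
])

```text
clock: 11.62
ee_pos: [0.4995, 0.2316, 0.0726]
eef_rot: [1.813, 2.565, 0.001]
force: [-0.0, 2.4, 1.7]
opening: -0.0001
finger_force: 1.1
```

```bash
cat > g.py <<'E'
from st import *
t=np.radians(19.6);R=np.array([[np.cos(t),-np.sin(t)],[np.sin(t),np.cos(t)]]);c=np.array([.4653,.1475])
def rep(n=5):
    a,s=avg(n);print("gauge",(R.T@(a[:2]-c)*1000).round(1),"z",a[2],"F_g",(R.T@a[3:5]).round(2),a[5],"sd",s[3:5],"clk",r.state()["clock"])
E
python3 - <<'E'
from g import *
rep()
E
```

```text
gauge [59.9 67.4] z 0.0721 F_g [0.09 0.28] 0.6025 sd [0.5882 0.8809] clk 11.8667
```

Emit:
move_arm([
  [[0,0,0,0.0017,-0.0047,0,-1],[0,0,0,0.0017,-0.0047,0,-1],[0,0,0,0.0017,-0.0047,0,-1],[0,0,0,0.0016,-0.0047,0,-1],[0,0,0,0.0017,-0.0047,0,-1],[0,0,0,0.0017,-0.0047,0,-1],[0,0,0,0.0017,-0.0047,0,-1],[0,0,0,0.0016,-0.0047,0,-1]],
])

```text
clock: 12.53
ee_pos: [0.5125, 0.1936, 0.0721]
eef_rot: [-1.813, -2.565, 0.0]
force: [-0.8, 2.6, -1.3]
opening: 0.0
finger_force: 1.1
```

```bash
python3 - <<'E'
from g import *
rep()
b=save("side","side6");a=save("top","top6")
x=cv2.resize(a[180:300,190:350],(400,300),interpolation=2);y=cv2.resize(b[200:400,240:400],(400,500),interpolation=2)
cv2.imwrite('pics/c6.png',np.hstack([np.vstack([x,x[:200]*0]),y])[:,:,::-1])
E
```

```text
gauge [60.6 27.3] z 0.0726 F_g [ 0.05 -0.09] -0.2679 sd [0.2814 0.4311] clk 12.7833
```

View pics/c6.png

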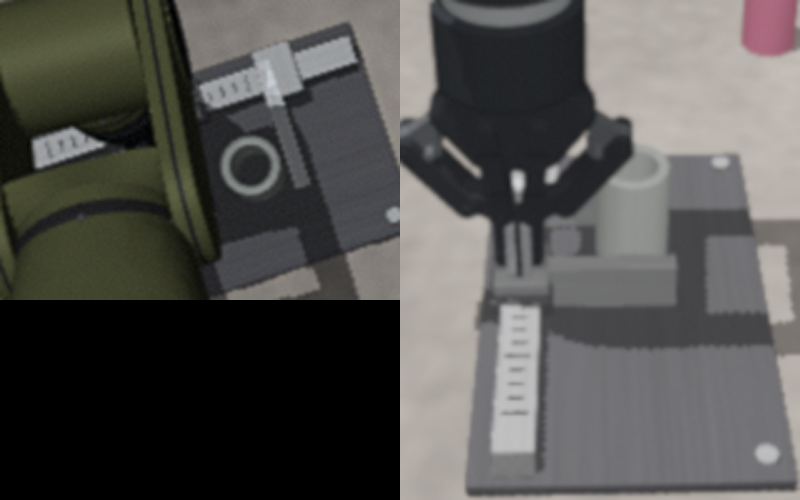

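```bash
python3 - <<'E'
from g import *
for n,col,row,z in[("back tip",675,255,.042),("front tip",676,272,.042),("back mid",610,257,.042),("front mid",610,274,.042),("sleeve rim L",603,165,.08),("rim R",668,165,.08),("rim front",634,188,.08)]:
    p=w("side",200+row/2.5-.3,240+(col-400)/2.5-.3,z)[:2];print(n,(R.T@(p-c)*1000).round(1))
im=cv2.imread("pics/side0.png")
g=cv2.cvtColor(cv2.imread("pics/side6.png"),6); print([ (k,int(v)) for k,v in enumerate(g[295:330,335],295)])
E
```

```text
back tip [-28.2   3.4]
front tip [-27.8  18.1]
back mid [9.7 4.4]
front mid [10.1 19. ]
sleeve rim L [ 13.2 -34.1]
rim R [-25.2 -33.4]
rim front [ -4.3 -11.9]
[(295, 145), (296, 145), (297, 145), (298, 145), (299, 145), (300, 143), (301, 137), (302, 128), (303, 125), (304, 125), (305, 127), (306, 128), (307, 123), (308, 113), (309, 111), (310, 111), (311, 110), (312, 110), (313, 110), (314, 111), (315, 111), (316, 111), (317, 112), (318, 111), (319, 111), (320, 110), (321, 104), (322, 90), (323, 75), (324, 71), (325, 70), (326, 70), (327, 71), (328, 71), (329, 71)]
```

The jaw's face is near y = +4 mm and the sleeve's front near −12 mm, so about 17 mm to first contact and about 20 mm to closed.

Emit:
move_arm([
  [[0,0,0,0.001,-0.0028,0,-1],[0,0,0,0.001,-0.0028,0,-1],[0,0,0,0.001,-0.0028,0,-1],[0,0,0,0.001,-0.0028,0,-1],[0,0,0,0.0007,-0.0019,0,-1],[0,0,0,0,0,0,-1]],
])

```text
clock: 13.38
ee_pos: [0.5175, 0.1807, 0.0724]
eef_rot: [1.814, 2.565, 0.0]
force: [0.3, 1.6, 0.9]
opening: 0.0001
finger_force: 0.3
```

```bash
python3 - <<'E'
from g import *
rep(4)
E
```

```text
gauge [60.  13.9] z 0.0721 F_g [-0.27 -0.02] -0.262 sd [0.3731 0.3263] clk 13.5833
```

Emit:
move_arm([
  [[0,0,0,0.0003,-0.001,0,-1],[0,0,0,0.0004,-0.0009,0,-1]],
])

```text
clock: 13.75
ee_pos: [0.5175, 0.1794, 0.072]
eef_rot: [-1.813, -2.565, 0.0]
force: [-1.5, 1.3, -0.2]
opening: 0.0001
finger_force: 1.0
```

Emit:
move_arm([
  [[0,0,0,0.0003,-0.001,0,-1],[0,0,0,0.0004,-0.0009,0,-1]],
])

```text
clock: 13.92
ee_pos: [0.5182, 0.1775, 0.072]
eef_rot: [-1.813, -2.565, 0.0]
force: [-1.0, 2.3, -1.1]
opening: -0.0004
finger_force: 1.4
```

```bash
python3 - <<'E'
from g import *
rep(6)
b=save("side","side7");a=save("top","top7")
x=cv2.resize(a[180:300,190:350],(400,300),interpolation=2);y=cv2.resize(b[230:330,280:380],(400,400),interpolation=2)
cv2.imwrite('pics/c7.png',np.hstack([np.vstack([x,x[:100]*0]),y])[:,:,::-1])
E
```

```text
gauge [59.9 10.3] z 0.072 F_g [-0.38  2.55] -0.7053 sd [0.3053 0.4753] clk 14.2167
```

View pics/c7.png

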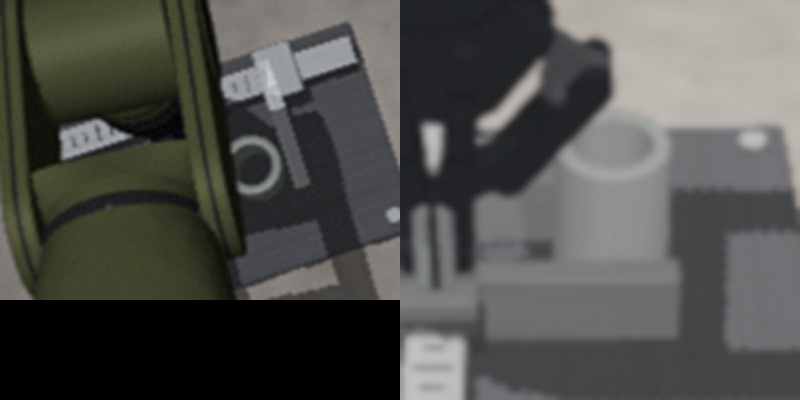

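Jaw and sleeve are about to touch or already touching, with no cocking visible. I'll go on in small steps, watching the force.

Emit:
move_arm([
  [[0,0,0,0.0003,-0.0009,0,-1],[0,0,0,0,0,0,-1]],
])

```text
clock: 14.48
ee_pos: [0.5187, 0.1763, 0.0721]
eef_rot: [-1.813, -2.565, 0.001]
force: [-0.9, 1.6, -2.0]
opening: -0.0001
finger_force: 1.3
```

```bash
python3 - <<'E'
from g import *
rep(6);print(r.state()["finger_force"],r.state()["wrist_torque"])
E
```

```text
gauge [60.1  9.2] z 0.0722 F_g [-0.71  2.4 ] -1.5769 sd [0.4679 0.4402] clk 14.7833
1.1827608120802324 [ 0.36126465  0.23312814 -0.07338827]
```

Emit:
move_arm([
  [[0,0,0,0.0003,-0.0009,0,-1],[0,0,0,0,0,0,-1]],
])

```text
clock: 14.95
ee_pos: [0.5192, 0.1754, 0.0723]
eef_rot: [-1.813, -2.565, 0.0]
force: [-1.6, 2.0, -3.2]
opening: -0.0003
finger_force: 1.2
```

```bash
python3 - <<'E'
from g import *
rep(6);print(r.state()["finger_force"],r.state()["wrist_torque"])
E
```

```text
gauge [60.1  8.2] z 0.0723 F_g [-0.62  2.13] -1.3315 sd [0.6869 0.376 ] clk 15.25
1.0727522741944995 [0.27928245 0.27504294 0.00480007]
```

Emit:
move_arm([
  [[0,0,0,0.0002,-0.0005,0,-1],[0,0,0,0,0,0,-1]],
])

```text
clock: 15.42
ee_pos: [0.5194, 0.175, 0.0724]
eef_rot: [-1.813, -2.565, -0.0]
force: [-1.6, 1.5, -1.6]
opening: 0.0002
finger_force: 1.3
```

```bash
python3 -c "
from g import *
rep(8);print(r.state()['finger_force'])"
```

```text
gauge [60.2  7.8] z 0.0723 F_g [-1.14  2.72] -1.1481 sd [0.5889 0.2661] clk 15.8167
1.215346366407175
```

Emit:
move_arm([
  [[0,0,0,0.0002,-0.0005,0,-1],[0,0,0,0,0,0,-1]],
])

```text
clock: 15.98
ee_pos: [0.5196, 0.1745, 0.0723]
eef_rot: [-1.813, -2.565, -0.0]
force: [-2.1, 2.1, -1.2]
opening: -0.0
finger_force: 1.4
```

```bash
python3 -c "
from g import *
rep(8);print(r.state()['finger_force'])
a=save('top','top8');b=save('side','side8')
x=cv2.resize(a[190:270,270:350],(400,400),interpolation=2);y=cv2.resize(b[230:330,280:380],(400,400),interpolation=2)
cv2.imwrite('pics/c8.png',np.hstack([x,y])[:,:,::-1])"
```

```text
gauge [60.2  7.2] z 0.0723 F_g [-1.15  2.42] -0.6648 sd [0.5264 0.3372] clk 16.3833
1.4009130387057667
```

View pics/c8.png

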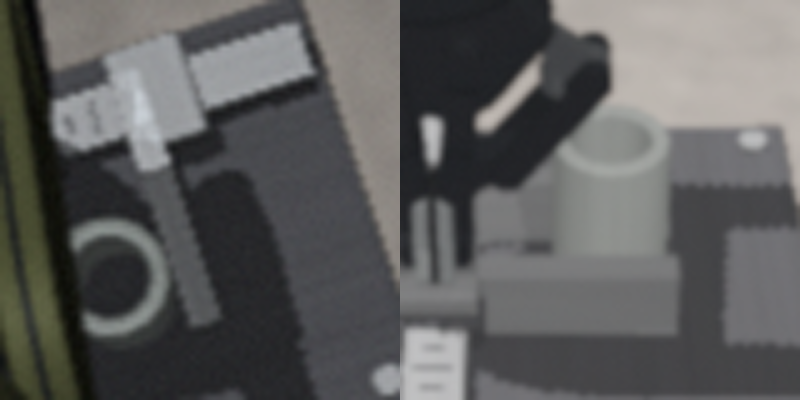

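About 1–2 mm of gap seems left at the fixed jaw (top crop, ring edge (168, 275) against jaw edge (183, 275), less parallax). Continuing.

Emit:
move_arm([
  [[0,0,0,0.0002,-0.0005,0,-1],[0,0,0,0,0,0,-1]],
])

```text
clock: 16.65
ee_pos: [0.5198, 0.174, 0.0723]
eef_rot: [-1.813, -2.565, -0.0]
force: [-2.6, 2.6, -0.5]
opening: 0.0002
finger_force: 1.6
```

```bash
cat >> g.py <<'E'
def trk(f):
    # sleeve & jaw shift in the side picture vs side8 (subpixel)
    b=cv2.cvtColor(np.mean([r.read_camera("side") for _ in range(5)],0).astype(np.float32),cv2.COLOR_RGB2GRAY)
    o=cv2.cvtColor(cv2.imread("pics/side8.png").astype(np.float32),cv2.COLOR_BGR2GRAY)
    for n,(y0,y1,x0,x1) in {"sleeve":(252,285,422-90,450-90+90-90+0+0+0+0+0+0+0+0+0+0+0+0+0) if 0 else (255,285,415-90,352),"jaw":(285,322,310,352)}.items():
        print(n,np.round(cv2.phaseCorrelate(o[y0:y1,x0:x1].copy(),b[y0:y1,x0:x1].copy(),cv2.createHanningWindow((x1-x0,y1-y0),cv2.CV_32F))[0],2))
E
sed -i 's/(252,285,422.*if 0 else (255,285,415-90,352)/(255,285,325,352)/' g.py
python3 -c "
from g import *
rep(6);print(r.state()['finger_force']);trk('')"
```

```text
gauge [60.2  6.7] z 0.0723 F_g [-0.68  3.67] -0.4032 sd [0.4399 0.2902] clk 16.95
1.6713868474471383
sleeve [ 0.59 -0.08]
jaw [ 0.55 -0.15]
```

Emit:
move_arm([
  [[0,0,0,0.0002,-0.0005,0,-1],[0,0,0,0,0,0,-1]],
])

```text
clock: 17.37
ee_pos: [0.5201, 0.1736, 0.0723]
eef_rot: [-1.813, -2.565, -0.001]
force: [-2.3, 2.6, -1.2]
opening: -0.0
finger_force: 2.0
```

```bash
python3 -c "
from g import *
rep(6);print(r.state()['finger_force']);trk('')"
```

```text
gauge [60.3  6.1] z 0.0723 F_g [-0.29  3.77] -0.4161 sd [0.4199 0.2211] clk 17.6667
2.0668941669953256
sleeve [ 0.68 -0.09]
jaw [ 0.42 -0.32]
```

The contact force rose from about 2.4 to 3.8 N and the sleeve no longer moves in the image, so it is held by both jaws with about 1 N. I'll back off.

Emit:
move_arm([
  [[0,0,0,-0.0003,0.0009,0,-1],[0,0,0,-0.001,0.003,0,-1],[0,0,0,-0.003,0.009,0,-1],[0,0,0,-0.005,0.015,0,-1],[0,0,0,-0.005,0.015,0,-1],[0,0,0,0,0,0.02,-1],[0,0,0,0,0,0.035,-1],[0,0,0,0,0,0.04,-1]],
])

```text
clock: 18.58
ee_pos: [0.5037, 0.2163, 0.1657]
eef_rot: [-1.811, -2.564, 0.008]
force: [1.8, 0.7, -0.2]
opening: 0.0002
finger_force: 0.0
```

Emit:
move_arm([
  [[0,0,0,-0.01,0.03,0.01,-1],[0,0,0,-0.013,0.038,0,-1],[0,0,0,-0.013,0.038,0,-1],[0,0,0,-0.013,0.038,0,-1],[0,0,0,-0.013,0.038,0,-1],[0,0,0,-0.01,0.03,0,-1],[0,0,0,0,0,0,-1],[0,0,0,0,0,0,-1]],
])

```text
clock: 19.25
ee_pos: [0.4328, 0.43, 0.1773]
eef_rot: [1.808, 2.568, -0.0]
force: [0.3, -0.1, 0.4]
opening: -0.0003
finger_force: 0.0
```

```bash
python3 -c "
from g import *
rep(2);a=save('top','top9');b=save('side','side9')
x=cv2.resize(a[185:265,240:320],(400,400),interpolation=2);y=cv2.resize(b[220:320,270:370],(400,400),interpolation=2)
cv2.imwrite('pics/c9.png',np.hstack([x,y])[:,:,::-1])"
```

```text
gauge [ 64.3 275.4] z 0.1772 F_g [ 0.02 -0.59] 0.3189 sd [0.5083 0.1219] clk 19.35
```

View pics/c9.png

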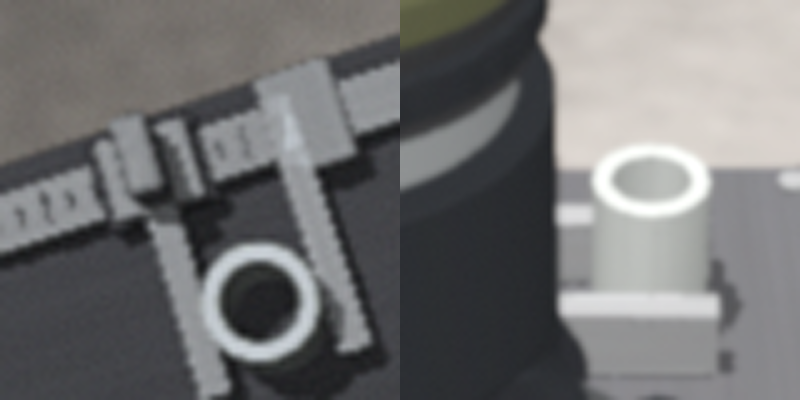

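```bash
python3 - <<'E'
from g import *
im=np.mean([r.read_camera("top") for _ in range(10)],0).astype(np.float32)
g=cv2.cvtColor(im,cv2.COLOR_RGB2GRAY)
def prof(x,img,lo,hi):
    ys=np.arange(lo,hi,.25); P=[np.r_[c+R@np.array([x,y])/1000,.042] for y in ys]
    q=px("top",P).astype(np.float32); return ys,cv2.remap(img,q[:,:1],q[:,1:],cv2.INTER_CUBIC)[:,0]
def edge(ys,v,sgn):
    d=np.convolve(np.gradient(v)*sgn,np.ones(7)/7,"same"); d=d[8:-8];ys=ys[8:-8];k=d.argmax();s=slice(max(0,k-8),k+9);wt=np.clip(d[s],0,None);return (ys[s]*wt).sum()/wt.sum()
o=cv2.cvtColor(cv2.imread("pics/top0.png").astype(np.float32),cv2.COLOR_BGR2GRAY)
def fit(name,img,lo,hi,sgn,X):
    E=[edge(*prof(x,img,lo,hi),sgn) for x in X];k=np.polyfit(X,E,1);print(name,np.round(E,1),"deg",np.degrees(np.arctan(k[0])).round(2),"at0",k[1].round(2))
X=np.arange(-27,31,4.)
fit("fix face now",g,-70,-52,-1,np.array([-27,-24,24,28,32.]))
fit("fix face t0",o,-70,-52,-1,X)
fit("fix back t0",o,-80,-64,1,X);fit("fix back now",g,-80,-64,1,X)
fit("mov outer t0",o,62,80,-1,X)
fit("mov outer now",g,-14,6,-1,X)
fit("mov face now",g,-26,-8,1,np.array([-27,-24,-21,21,24,28.]))
E
```

```text
fix face now [-59.  -60.9 -59.9 -59.5 -59.9] deg 0.19 at0 -59.87
fix face t0 [-59.4 -59.9 -59.7 -59.4 -60.1 -59.7 -59.3 -59.8 -59.7 -59.3 -59.9 -59.7
 -59.7 -59.9 -59.7] deg -0.13 at0 -59.67
fix back t0 [-71.8 -71.9 -72.2 -71.9 -72.1 -72.2 -71.9 -72.  -72.2 -71.7 -72.1 -72.3
 -71.9 -71.9 -72.3] deg -0.13 at0 -72.02
fix back now [-71.8 -71.9 -72.2 -71.7 -72.1 -72.2 -71.9 -71.9 -72.3 -71.8 -72.  -72.3
 -71.8 -72.1 -72.3] deg -0.21 at0 -72.02
mov outer t0 [71.2 71.7 71.8 71.3 71.9 71.6 71.5 72.  71.2 71.5 71.8 71.1 71.5 71.8
 71.3] deg -0.1 at0 71.54
mov outer now [-3.9 -5.  -4.5 -4.3 -4.8 -4.7 -5.3 -5.  -5.3 -5.5 -5.6 -5.9 -5.6 -5.7
 -6.2] deg -1.86 at0 -5.12
mov face now [-16.5 -16.5 -16.4 -18.2 -17.7 -18.2] deg -1.83 at0 -17.22
```

The sleeve is held between both jaws, but the moving jaw is cocked about 1.7° against 0.1° at the start. That is more than I want, so I'll ease it back about 1 mm from the tab's −y side.

Emit:
move_arm([
  [[0,0,0,0.0115,-0.033,0,-1],[0,0,0,0.0115,-0.033,0,-1],[0,0,0,0.0115,-0.033,0,-1],[0,0,0,0.0115,-0.033,0,-1],[0,0,0,0.0115,-0.033,0,-1],[0,0,0,0.0115,-0.033,0,-1],[0,0,0,0.0115,-0.033,0,-1],[0,0,0,0.0115,-0.033,0,-1]],
])

```text
clock: 20.62
ee_pos: [0.526, 0.1628, 0.1775]
eef_rot: [1.813, 2.565, 0.001]
force: [1.4, -0.1, -0.7]
opening: -0.0001
finger_force: 0.0
```

Emit:
move_arm([
  [[0,0,0,0.0115,-0.033,0,-1],[0,0,0,0,0,0,-1],[0,0,0,0,0,0,-1]],
])

```text
clock: 20.87
ee_pos: [0.5377, 0.13, 0.1774]
eef_rot: [-1.818, -2.562, -0.0]
force: [0.1, 1.6, 0.3]
opening: -0.0004
finger_force: 0.0
```

```bash
python3 -c "
from g import *
rep(3)"
```

```text
gauge [ 62.2 -38.9] z 0.1772 F_g [-0.28  0.24] 0.2665 sd [0.3476 0.4614] clk 21.0167
```

Emit:
move_arm([
  [[0,0,0,0,-0.001,-0.025,-1],[0,0,0,0,0,-0.03,-1],[0,0,0,0,0,-0.025,-1],[0,0,0,0,0,-0.017,-1],[0,0,0,0,0,0,-1]],
])

```text
clock: 21.43
ee_pos: [0.5334, 0.1314, 0.0756]
eef_rot: [-1.807, -2.562, 0.009]
force: [-1.5, 0.1, -0.6]
opening: -0.0
finger_force: 0.0
```

Emit:
move_arm([
  [[0,0,0,-0.0007,0.0019,0,-1],[0,0,0,-0.0007,0.0019,0,-1],[0,0,0,-0.0006,0.0019,0,-1],[0,0,0,0,0,0,-1]],
])

```text
clock: 21.77
ee_pos: [0.5363, 0.1369, 0.0822]
eef_rot: [1.811, 2.564, 0.004]
force: [0.4, -0.2, 0.3]
opening: -0.0003
finger_force: 0.0
```

```bash
python3 -c "
from g import *
rep(4);s=r.state();print(s['finger_force'])"
```

```text
gauge [ 62.8 -34.1] z 0.0815 F_g [-0.14  0.22] -0.418 sd [0.4111 0.3338] clk 21.9667
0.0
```

Emit:
move_arm([
  [[0,0,0,-0.0003,0.0009,0,-1],[0,0,0,-0.0004,0.001,0,-1],[0,0,0,-0.0003,0.0009,0,-1]],
])

```text
clock: 22.22
ee_pos: [0.5341, 0.1389, 0.0803]
eef_rot: [-1.814, -2.565, 0.0]
force: [0.0, -0.2, -0.5]
opening: -0.0003
finger_force: 0.0
```

Emit:
move_arm([
  [[0,0,0,-0.0002,0.0005,0,-1]],
])

```text
clock: 22.3
ee_pos: [0.5339, 0.1394, 0.0802]
eef_rot: [-1.813, -2.565, 0.0]
force: [-0.4, -0.1, -0.1]
opening: -0.0
finger_force: 0.0
```

Emit:
move_arm([
  [[0,0,0,-0.0002,0.0005,0,-1]],
])

```text
clock: 22.38
ee_pos: [0.5337, 0.1399, 0.0802]
eef_rot: [-1.813, -2.565, 0.0]
force: [0.7, 0.8, -0.2]
opening: 0.0001
finger_force: 0.0
```

Emit:
move_arm([
  [[0,0,0,-0.0002,0.0005,0,-1]],
])

```text
clock: 22.47
ee_pos: [0.5336, 0.1404, 0.0802]
eef_rot: [1.813, 2.565, -0.0]
force: [-0.2, -0.0, -0.2]
opening: -0.0002
finger_force: 0.3
```

```bash
python3 -c "
from g import *
rep(4);s=r.state();print(s['finger_force'])"
```

```text
gauge [ 62.  -29.6] z 0.0802 F_g [-0.1  -0.81] 0.1893 sd [0.6699 0.2187] clk 22.6667
0.07140489527955651
```

Emit:
move_arm([
  [[0,0,0,-0.0001,0.0004,0,-1],[0,0,0,-0.0002,0.0005,0,-1],[0,0,0,0,0,0,-1]],
])

```text
clock: 22.92
ee_pos: [0.5333, 0.1412, 0.0802]
eef_rot: [1.813, 2.565, -0.0]
force: [0.0, -0.9, -1.4]
opening: -0.0001
finger_force: 0.5
```

```bash
python3 -c "
from g import *
rep(3);s=r.state();print(s['finger_force'])"
```

```text
gauge [ 61.9 -28.7] z 0.0802 F_g [-0.23 -0.53] -1.0134 sd [0.1352 0.1454] clk 23.0667
0.5554621294140816
```

Emit:
move_arm([
  [[0,0,0,0.0005,-0.0015,0,-1],[0,0,0,0.001,-0.003,0,-1],[0,0,0,0.002,-0.005,0,-1],[0,0,0,0,0,0.015,-1],[0,0,0,0,0,0.03,-1],[0,0,0,0,0,0.035,-1],[0,0,0,0,0,0.02,-1]],
])

```text
clock: 23.65
ee_pos: [0.5382, 0.1316, 0.184]
eef_rot: [1.812, 2.563, 0.005]
force: [1.0, 0.6, 1.4]
opening: 0.0001
finger_force: 0.0
```

Emit:
move_arm([
  [[0,0,0,-0.0115,0.033,0,-1],[0,0,0,-0.013,0.037,0,-1],[0,0,0,-0.013,0.037,0,-1],[0,0,0,-0.013,0.037,0,-1],[0,0,0,-0.013,0.037,0,-1],[0,0,0,-0.013,0.037,0,-1],[0,0,0,-0.013,0.037,0,-1],[0,0,0,-0.0115,0.033,0,-1]],
])

```text
clock: 24.32
ee_pos: [0.435, 0.4216, 0.1804]
eef_rot: [-1.813, -2.566, -0.001]
force: [0.4, 0.3, -0.1]
opening: -0.0003
finger_force: 0.0
```

```bash
cat > q.py <<'E'
from g import *
im=np.mean([r.read_camera("top") for _ in range(4)],0).astype(np.float32)
cv2.imwrite("pics/top10.png",im[:,:,::-1]);save("side","side10")
g=cv2.cvtColor(im,cv2.COLOR_RGB2GRAY)
def prof(x,img,lo,hi):
    ys=np.arange(lo,hi,.25); P=[np.r_[c+R@np.array([x,y])/1000,.042] for y in ys]
    q=px("top",P).astype(np.float32); return ys,cv2.remap(img,q[:,:1],q[:,1:],cv2.INTER_CUBIC)[:,0]
def edge(ys,v,sgn):
    d=np.convolve(np.gradient(v)*sgn,np.ones(7)/7,"same"); d=d[8:-8];ys=ys[8:-8];k=d.argmax();s=slice(max(0,k-8),k+9);wt=np.clip(d[s],0,None);return (ys[s]*wt).sum()/wt.sum()
def fit(name,img,lo,hi,sgn,X):
    E=[edge(*prof(x,img,lo,hi),sgn) for x in X];k=np.polyfit(X,E,1);print(name,np.round(E,1),"deg",np.degrees(np.arctan(k[0])).round(2),"at0",k[1].round(2))
X=np.arange(-27,31,4.)
fit("fix back now",g,-80,-64,1,X)
fit("mov outer now",g,-14,6,-1,X)
fit("mov face now",g,-26,-8,1,np.array([-27,-24,-21,21,24,28.]))
rep(2)
E
python3 q.py
```

```text
fix back now [-71.8 -71.9 -72.2 -71.7 -72.1 -72.2 -71.9 -71.8 -72.3 -71.8 -72.1 -72.3
 -71.9 -72.1 -72.3] deg -0.21 at0 -72.01
mov outer now [-4.6 -5.  -4.5 -4.3 -4.9 -4.5 -5.2 -5.1 -4.8 -5.4 -4.8 -5.1 -5.4 -5.1
 -5.9] deg -0.98 at0 -4.97
mov face now [-16.4 -16.6 -16.5 -17.4 -17.3 -17.2] deg -0.92 at0 -16.9
gauge [ 63.7 265.2] z 0.1801 F_g [ 0.23 -0.  ] 0.0677 sd [0.0394 0.0928] clk 24.6667[ WARN:0@3.459] global loadsave.cpp:1063 imwrite_ Unsupported depth image for selected encoder is fallbacked to CV_8U.
```

The jaw is now only about 0.8° off square. It turned while its sleeve side stayed at the same place, so contact remains with under 1 N of pressure. Handing in.

```bash
python3 -c "
from workcell import r
print(r.hand_in())"
```

```text
the job is handed in; nothing more can be done
None
```

The silver hollow sleeve stands upright on the gauge's base plate, held by both jaws at an estimated 1 N or less; the moving jaw is about 0.8° off square (eased back from 1.7°), the arm is clear, and the job was handed in at about 25 s.

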